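# Release a glued hoop from the hold-down

## Task

The glue on the wooden hoop has set: with the fingertips, push the counterweighted hold-down arm up by its bail handle past its balance point so that it stays raised by itself. Then slide the freed hoop along the bench, without lifting it, until the whole hoop lies on the thin white sheet. Leave everything else on the bench where it is.

Things in the scene. Friction and masses are not known exactly. Their poses are not given: they have to be found in the camera images.
- stand: The fixed hold-down stand: steel base plate 130 x 110 mm, 12 mm thick (local x -35 to +95 mm), with two grey cheeks 110 mm high that carry the hinge; it does not move. Origin on the bench straight below the hinge; its -x axis is the direction in which the lowered arm reaches, out over the hoop, roughly towards the robot; z up.
- keeper (a joint): Angle of the hold-down arm about its level hinge. 0 rad = lowered, level, on its stop; grows as the free end is pushed up and away over the hinge; 1.6 rad = fully raised, about upright on its back stop. Balance point near 1.0 rad: short of it the arm falls back down, past it it tips over slowly to the back stop and stays. Raising takes about 1 to 4 N at the handle.
- keeper_bar (a point): Middle of the crossbar of the bail handle at the arm's free end: round steel bar 14 mm thick, parallel to the hinge, 120 mm between the centres of its two side legs; below the bar, between the legs, some 60 mm is open. Lowered it lies 210 mm out from the hinge and 170 mm above the bench (80 mm above the hinge); it turns with the arm at 225 mm radius.
- keeper_hinge (a point): Centre of the arm's hinge, 90 mm above the bench; hinge line along the stand's y axis. The arm is a wooden beam 32 mm wide, 18 mm thick, about 1.1 kg with its counterweight, a steel roller 56 mm across and 64 mm wide on a short tail behind the hinge.
- keeper_plug (a point): Centre of the underside of the round wooden plug, 80 mm across, 30 mm thick, that hangs under the arm 130 mm out from the hinge. Lowered, its underside is 38 mm above the bench and dips 12 mm inside the hoop, so the hoop cannot be slid out; it turns up with the arm.
- hoop: The loose round hoop of pale bent wood standing around the plug: 140 mm outside and 126 mm inside diameter, wall 7 mm, 50 mm high, open at top and bottom, about 0.12 kg. Origin at the centre of its underside, z up. It starts with its centre about 130 mm out from the hinge.
- sheet: Thin flat white plastic sheet, 200 x 200 mm, under 1 mm thick, fixed on the bench to the left or the right of the stand; the hoop slides onto it with no step. Origin at its centre, x and y along its edges.
- target: Bystander on the other side of the stand: finished round drum with black and white rings on top, 160 mm across, 50 mm high. Origin at the centre of its underside.
- glue: Bystander: white glue bottle, 52 mm across, 130 mm high, behind and to the right. Origin at the centre of its underside.
- tape: Bystander: roll of white tape lying flat, 90 mm across, 40 mm high, behind and to the left. Origin at the centre of its underside.
- sponge: Bystander: brown sponge block 80 x 120 x 35 mm, far right. Origin at the centre of its underside.
- brush: Bystander: glue brush lying flat, far left. Origin on its underside.
- jar: Bystander: glass jar with steel lid, 72 mm across, 90 mm high, right. Origin at the centre of its underside.
Things that resemble listed ones, but are neither listed nor needed, are in the scene too. What is shaped like the hoop but green or orange is not meant.

How it is judged:
On the way, in this order (a step that is already met when the one before it is completed fails the run):
1. the hold-down arm is raised past its balance point onto its back stop (over 1.45 rad) (value of joint keeper above 1.45 rad), for 0.2 s.
2. the whole hoop lies on the white sheet (x of hoop in the frame of sheet between -0.034 and 0.034 m and y of hoop in the frame of sheet between -0.034 and 0.034 m), for 0.2 s.
At the end, for the whole second after the job is handed in: The arm stays raised by itself (over 1.45 rad) and the hoop lies flat and still on the bench with its centre within 34 mm of the sheet's centre along both of the sheet's axes (the whole hoop on the sheet, give or take 4 mm) (all of step 2 and value of joint keeper above 1.45 rad and height (world z) of hoop below 0.006 m and angle between hoop's own z axis and vertical below 0.08 rad and linear speed of hoop below 0.02 m/s); the robot touches nothing.
It fails at once if the hoop was lifted or tipped (more than 15 mm up or 0.25 rad) (height (world z) of hoop above 0.015 m or angle between hoop's own z axis and vertical above 0.25 rad).
It fails at once if a bystander was moved more than 30 mm or tipped over (distance of any of target, glue, tape, sponge, brush, jar from where it was at the start of the episode above 0.03 m or angle between any of glue, jar's own z axis and vertical above 0.5 rad or angle between any of target, tape's own z axis and vertical above 0.3 rad).
It also fails if it takes over 67 s, if anything falls off the work surface, if the arm or the gripper's body presses on something with over 40 N, if the wrist force passes 120 N, or if a joint passes its speed limit or range.

## Robot

A 6-joint arm with a two-finger parallel gripper is mounted at the origin on the work surface. World frame = base frame: x ahead of the robot, y to its left, z up, the work surface at z = 0. Lengths are in m, angles in rad, forces in N, time in s.
With the tool pointing down it reaches from about 0.275 to 1 m from the base axis. Payload 8.4 kg.
Tool frame: the origin (TCP) lies on the centre line of the jaws, within the pads' length; the fingertips stand 17 mm ahead of it and the grasp point (between the pads) lies 2 mm behind it (bot.tcp_to_tips is the y of the fingertips in the tool frame, in m); y points along the fingers, z is the direction in which the jaws open and shut, and the axes are right-handed (so a half turn about y gives the same grasp; the last joint's range is limited). The gripper opens to 85 mm and grips with 20 to 120 N. Pads are 22 mm wide; open, the fingers measure 114 mm over their backs; the gripper's body (76 mm by 85 mm) begins 54 mm behind the grasp point. The pads swing forward as they close: fully open they stand 13 mm farther back than shut.
Start: joints at [1.159, 0.353, 1.633, -0, 1.155, -0.002], TCP at [0.249, 0.573, 0.248] pointing down, gripper open.
Joint ranges: [-2.63, 2.63], [-0.92, 2.1], [0.06, 2.66], [-1.3, 4.44], [0, 2.69], [-3.02, 3.02]. Speed limits (rad/s): [2.22, 2.22, 2.79, 3.14, 3.14, 3.14].

## Interface

Orientations are given as a unit quaternion [x, y, z, w].
In Python, from workcell import bot, hand, kinematics, get_obs, vision, hand_in gives the robot as it stands. The module is installed in compiled form; this text tells all that it offers. Calls block until the motion is done:
- bot.reach(position, orientation): joint-space move of the TCP to a pose.
- bot.servo_line(position, ori=None, velocity=0.15): straight line of the TCP; ori=None keeps the orientation; velocity is the mean speed in m/s.
- bot.goto_joints(angles): joint-space move.
- hand.move_gripper(opening, strength=None): finger opening in m; strength is the grip in N (None keeps the last); returns when the fingers have stopped.
- bot.dwell(seconds).
- kinematics.solve_ik(position, orientation): joint angles nearest the present ones, or None.
- get_obs(): the state.
- vision.read_camera(name): name is "side" or "top"; returns a dict with "frame" (400x640x3 uint8, red, green, blue), "intrinsics" (3x3 intrinsics, pixels), "view" (4x4, takes a point from world to camera coordinates). Camera axes: x right, y down, z forward; pixel columns grow to the right and rows downward; lengths in m; the calibration is good to about 2 mm. A picture is of the moment at which its call begins. There is no depth.
A pose or a line that the arm cannot do raises bot.IKError and nothing moves.
- hand_in(): hands the job in, once; it reports no verdict.
The state is a dict: "time_s": time; "joint_pos": joint angles; "joint_vel": joint speeds; "joint_efforts": joint torques, N m; "position": TCP position; "orientation": TCP orientation; "wrist_force": force on the tool from outside, world axes, zero at the start; "ft_torque": the same for the moment, N m; "gripper_width": finger opening in m.
Only numpy, scipy, OpenCV 4.12 (cv2) and the standard library are available. Lean on these libraries where they do the work, as an engineer would, in place of code of your own. Each camera call takes 0.05 s, during which the arm holds its last target.

## Working session

There is one attempt and no reset: what is moved stays moved. The work goes in short steps, each a Python script; the robot and the scene stay as the last script left them, time stands still between calls to the robot, and variables do not carry over. Pictures are saved under pics/ and viewed, and the job is handed in when it is done.

```bash
mkdir -p pics; python3 - <<'E'
from workcell import bot, hand, kinematics, get_obs, vision
import cv2,numpy as np,pickle
for n in("side","top"):
    d=vision.read_camera(n); cv2.imwrite(f"pics/{n}0.png",cv2.cvtColor(d["frame"],cv2.COLOR_RGB2BGR))
    pickle.dump(d,open(f"{n}0.pkl","wb")); print(n,d["intrinsics"],d["view"])
o=get_obs();print(o["time_s"],o["position"],o["orientation"],bot.tcp_to_tips)
E
```

```text
side [[381.02116327   0.         321.50133165]
 [  0.         381.02116327 192.95782262]
 [  0.           0.           1.        ]] [[ 0.85598215 -0.51697485 -0.00561745 -0.47630528]
 [-0.2851041  -0.462942   -0.83928562  0.26249397]
 [ 0.43128901  0.72001507 -0.54366174  1.37299619]
 [ 0.          0.          0.          1.        ]]
top [[398.34357426   0.         323.9113074 ]
 [  0.         398.34357426 199.11499847]
 [  0.           0.           1.        ]] [[-3.02243576e-03 -9.99994576e-01 -1.30870641e-03 -1.49634505e-02]
 [-9.84556271e-01  3.20485023e-03 -1.75039076e-01  5.49664449e-01]
 [ 1.75042321e-01  7.59450738e-04 -9.84560617e-01  1.44285743e+00]
 [ 0.00000000e+00  0.00000000e+00  0.00000000e+00  1.00000000e+00]]
0.1 [0.24883319 0.57289561 0.24763754] [ 0.692749   -0.14396361  0.14377607 -0.69188275] 0.017
```

View pics/top0.png

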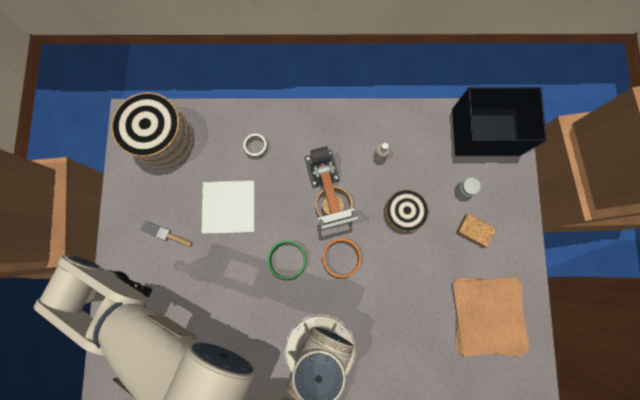

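View pics/side0.png

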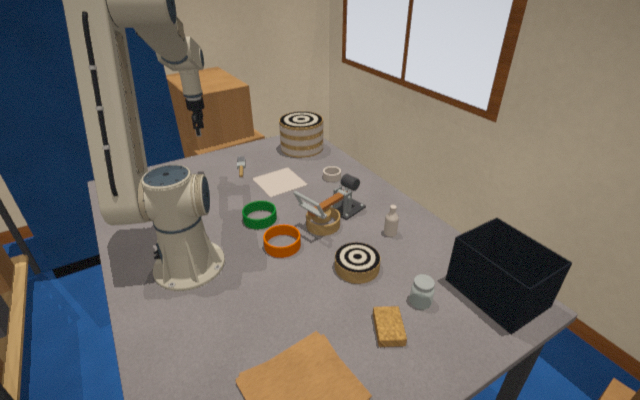

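The top view shows the sheet at about (228,206), the keeper with the pale hoop at (335,203), a green ring at (287,260) and an orange ring at (342,258). I'll enlarge this area.

```bash
python3 - <<'E'
import cv2
a=cv2.imread("pics/top0.png"); 
c=cv2.resize(a[140:240,190:380],None,fx=4.2,fy=4.2,interpolation=cv2.INTER_CUBIC);cv2.imwrite("pics/top0c.png",c)
c=cv2.resize(a[140:240,295:375],None,fx=6,fy=6,interpolation=cv2.INTER_CUBIC);cv2.imwrite("pics/top0d.png",c)
a=cv2.imread("pics/side0.png")
c=cv2.resize(a[160:250,275:385],None,fx=6.5,fy=6.5,interpolation=cv2.INTER_CUBIC);cv2.imwrite("pics/side0c.png",c)
E
```

```text
(no output)
```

View pics/top0c.png

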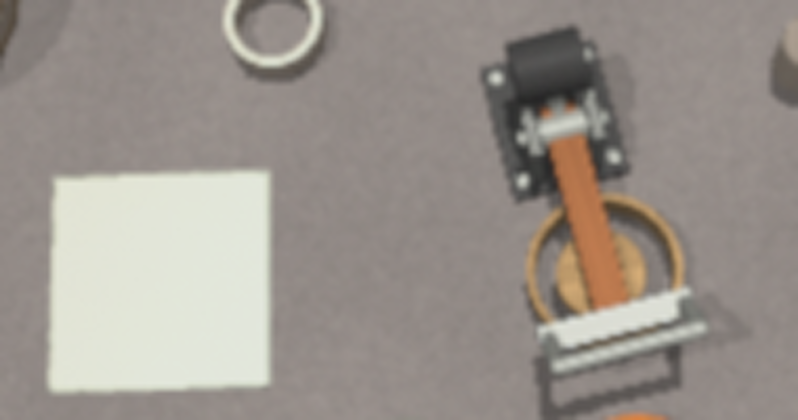

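View pics/top0d.png

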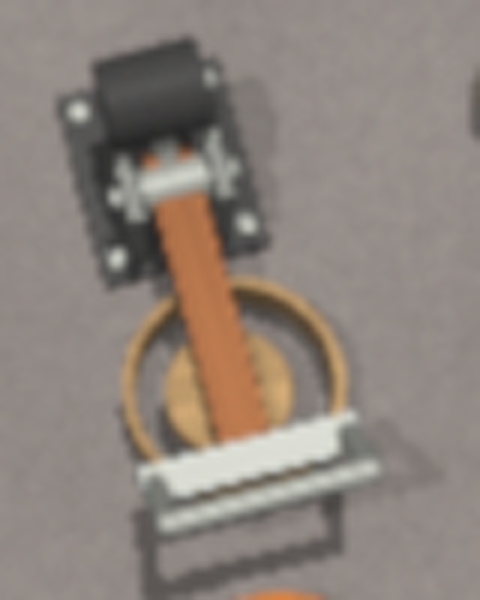

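View pics/side0c.png

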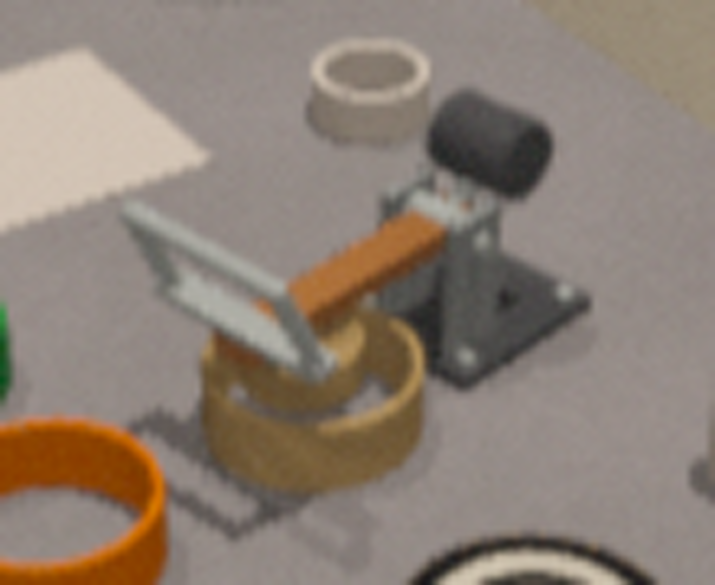

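```bash
cat > h.py <<'E'
import numpy as np,pickle
T=pickle.load(open('top0.pkl','rb'));S=pickle.load(open('side0.pkl','rb'))
def unproj(d,u,v,z):
    K=d['intrinsics'];V=d['view'];R=V[:3,:3];t=V[:3,3]
    r=R.T@np.linalg.inv(K)@np.array([u,v,1.]);c=-R.T@t
    return c+r*(z-c[2])/r[2]
def proj(d,p):
    q=d['intrinsics']@(d['view'][:3,:3]@np.array(p)+d['view'][:3,3]);return q[:2]/q[2]
E
python3 - <<'E'
from h import *
np.set_printoptions(precision=4,suppress=True)
D=lambda x,y:(295+x/6,140+y/6)
C=lambda x,y:(190+x/4.2,140+y/4.2)
Sd=lambda x,y:(275+x/6.5,160+y/6.5)
f=lambda p,z,d=T:unproj(d,*p,z)
print("bar top",f(D(165,522),.175),f(D(378,467),.175))
print("bar side",f(Sd(130,210),.172,S),f(Sd(282,290),.172,S))
b=[f(D(*p),.014) for p in((78,112),(117,259),(246,222),(210,78))];print("bolts",np.array(b),np.mean(b,0))
print("axle",f(D(172,182),.1), f(D(118,192),.09),f(D(232,168),.09))
print("hoop",f(D(235,388),.05))
c=[f(C(*p),0) for p in((53,177),(270,171),(270,384),(49,391))];print("sheet",np.array(c),np.mean(c,0))
print("orange",f((342,258),.025),"green",f((287,260),.025),"target",f((407,211),.05))
print("tape",f((255,145),.02))
E
```

```text
bar top [ 0.4314 -0.0117  0.175 ] [ 0.4622 -0.1322  0.175 ]
bar side [ 0.4345 -0.007   0.172 ] [ 0.4686 -0.1253  0.172 ]
bolts [[ 0.7163  0.0449  0.014 ]
 [ 0.6184  0.0195  0.014 ]
 [ 0.6425 -0.0637  0.014 ]
 [ 0.7389 -0.041   0.014 ]] [ 0.679  -0.0101  0.014 ]
axle [ 0.6474 -0.0162  0.1   ] [0.6438 0.017  0.09  ] [ 0.6587 -0.0531  0.09  ]
hoop [ 0.5282 -0.0549  0.05  ]
sheet [[0.627  0.456  0.    ]
 [0.632  0.2547 0.    ]
 [0.4339 0.2492 0.    ]
 [0.4282 0.4496 0.    ]] [0.5303 0.3524 0.    ]
orange [ 0.3319 -0.083   0.025 ] green [0.3252 0.1207 0.025 ] target [ 0.5034 -0.3256  0.05  ]
tape [0.7706 0.2522 0.02  ]
```

Hinge estimate is (0.650, -0.018) with stand yaw about 14.4°. The bar comes out 210 mm from it, and the hoop about 130 mm out, so both agree with the description. The pale wooden ring under the arm is the hoop, the green and orange ones are decoys. The sheet is on the left at (0.530, 0.352), measured about 200 mm square. Next I'll check IK for a pitched finger lift.

```bash
cat >> h.py <<'E'
from scipy.spatial.transform import Rotation as Ro
yaw=np.deg2rad(14.4)
ux=np.array([np.cos(yaw),np.sin(yaw),0]);uy=np.array([-np.sin(yaw),np.cos(yaw),0]);Z=np.array([0,0,1.])
H=np.array([.650,-.0176,.09])
def bar(th):
    e=np.arctan2(.08,.21)+th
    return H+.2247*(-np.cos(e)*ux+np.sin(e)*Z)
def quat(y,z):
    return Ro.from_matrix(np.c_[np.cross(y,z),y,z]).as_quat()
def tool(p): return np.cos(p)*ux-np.sin(p)*Z, np.sin(p)*ux+np.cos(p)*Z
E
python3 - <<'E'
from h import *
from workcell import kinematics,get_obs
np.set_printoptions(precision=3,suppress=True)
for pd in (35,45,55):
  d,n=tool(np.deg2rad(pd))
  for s in(1,-1):
    q=quat(d,s*uy);out=[]
    for P in [bar(0)-.1*d-.026*n]+[bar(t)-.022*n for t in(0,.4,.8,1.2,1.4)]:
        r=kinematics.solve_ik(P,q);out.append(r)
    print(pd,s,[None if r is None else np.array(r) for r in out])
for s in(1,-1):
    q=quat(-Z,s*np.array([1,0,0.]));print([kinematics.solve_ik(p,q) for p in((.526,-.04,.12),(.526,-.04,.03),(.53,.4,.03))])
E
```

```text
35 1 [array([-1.046,  0.034,  2.648,  1.499,  0.912,  2.142]), array([-0.676,  0.315,  2.611,  2.07 ,  0.843,  1.802]), array([-0.527,  0.064,  2.502,  1.871,  0.646,  2.257]), array([-0.361,  0.022,  2.354,  1.75 ,  0.499,  2.555]), array([-0.231,  0.107,  2.2  ,  1.733,  0.396,  2.674]), array([-0.183,  0.176,  2.127,  1.772,  0.359,  2.667])]
35 -1 [array([-1.046,  0.034,  2.648,  1.499,  0.912, -1.   ]), array([-0.676,  0.315,  2.611,  2.07 ,  0.843, -1.34 ]), array([-0.527,  0.064,  2.502,  1.871,  0.646, -0.884]), array([-0.361,  0.022,  2.354,  1.75 ,  0.499, -0.587]), array([-0.231,  0.107,  2.2  ,  1.733,  0.396, -0.468]), array([-0.183,  0.176,  2.127,  1.772,  0.359, -0.475])]
45 1 [array([-0.835, -0.16 ,  2.554,  1.206,  0.734,  2.686]), array([-0.567,  0.15 ,  2.544,  1.817,  0.561,  2.206]), array([-0.443, -0.022,  2.415,  1.388,  0.478,  2.815]), None, array([-0.194,  0.081,  2.099,  0.957,  0.382, -2.817]), array([-0.152,  0.152,  2.026,  0.925,  0.355, -2.758])]
45 -1 [array([-0.835, -0.16 ,  2.554,  1.206,  0.734, -0.455]), array([-0.567,  0.15 ,  2.544,  1.817,  0.
[... 430 characters left out ...]
y([-0.155,  0.091,  1.986,  0.457,  0.539, -2.309]), array([-0.12 ,  0.163,  1.912,  0.425,  0.528, -2.252])]
55 -1 [array([-0.628, -0.225,  2.441,  0.794,  0.669,  0.117]), array([-0.458,  0.066,  2.458,  1.26 ,  0.403, -0.277]), array([-0.359, -0.049,  2.316,  0.788,  0.482,  0.323]), array([-0.247, -0.021,  2.15 ,  0.57 ,  0.533,  0.647]), array([-0.155,  0.091,  1.986,  0.457,  0.539,  0.832]), array([-0.12 ,  0.163,  1.912,  0.425,  0.528,  0.89 ])]
[array([-0.079,  0.368,  1.949, -0.   ,  0.825, -0.079]), array([-0.079,  0.517,  1.988, -0.   ,  0.637, -0.079]), array([ 0.644,  0.663,  1.677, -0.   ,  0.801,  0.644])]
[None, None, array([ 0.644,  0.663,  1.677, -0.   ,  0.801, -2.497])]
```

```bash
python3 - <<'E'
from h import *
from workcell import bot,hand,kinematics,get_obs,vision
import cv2
d,n=tool(np.deg2rad(50));q=quat(d,-uy)
hand.move_gripper(0.0)
bot.reach(bar(0)-.11*d-.028*n+.03*Z*0,q)
print(get_obs()['position'],get_obs()['time_s'],get_obs()['wrist_force'],get_obs()['gripper_width'])
bot.servo_line(bar(0)-.028*n,velocity=.08)
o=get_obs();print(o['position'],o['time_s'],o['wrist_force'])
for nme in("side","top"):
    f=vision.read_camera(nme)['frame'][:,:,::-1]
    c=f[150:250,270:390] if nme=="side" else f[140:240,270:390]
    cv2.imwrite(f"pics/{nme}1.png",cv2.resize(c,None,fx=6,fy=6,interpolation=cv2.INTER_CUBIC))
E
```

```text
[ 0.35770636 -0.09260062  0.23644895] 3.2667 [-0.26596019  0.66525399  0.51791158] -0.00015922612530813333
[ 0.42575747 -0.07515981  0.15205404] 4.7917 [0.66899379 0.00557604 0.20130767]
```

View pics/side1.png

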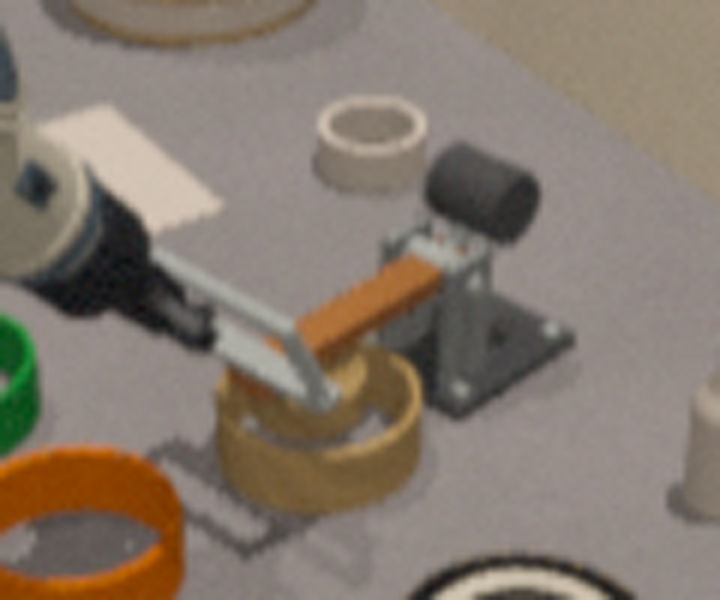

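View pics/top1.png

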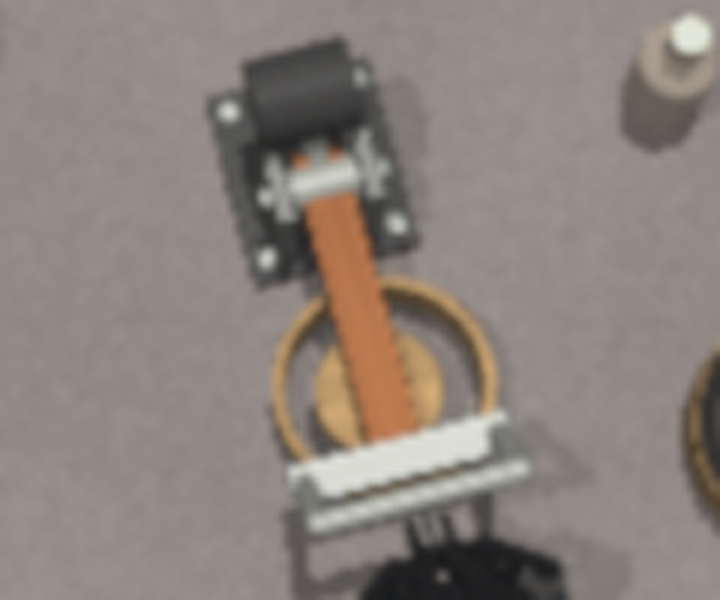

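The fingertips are under the bar, midway between the legs (top crop about (430,530)), with nothing touching. Now I'll lift along the arc.

```bash
python3 - <<'E'
from h import *
from workcell import bot,hand,kinematics,get_obs,vision
import cv2
np.set_printoptions(precision=2,suppress=True)
d,n=tool(np.deg2rad(50));q=quat(d,-uy)
k=0
for t in(.0,.2,.4,.6):
    bot.servo_line(bar(t)-.018*n+.006*d,velocity=.07)
    o=get_obs();print(t,o['position'],o['time_s'],o['wrist_force'])
for nme in("side",):
    f=vision.read_camera(nme)['frame'][:,:,::-1]
    c=f[130:250,250:390]
    cv2.imwrite(f"pics/{nme}2.png",cv2.resize(c,None,fx=5,fy=5,interpolation=cv2.INTER_CUBIC))
E
```

```text
0.0 [ 0.44 -0.07  0.15] 5.2083 [ 0.01 -0.46  0.63]
0.2 [ 0.46 -0.07  0.19] 6.0 [-1.3  -0.57 -0.18]
0.4 [ 0.48 -0.06  0.23] 6.7917 [-1.07 -1.36 -0.61]
0.6 [ 0.52 -0.05  0.26] 7.5833 [-0.51 -1.11 -0.28]
```

View pics/side2.png

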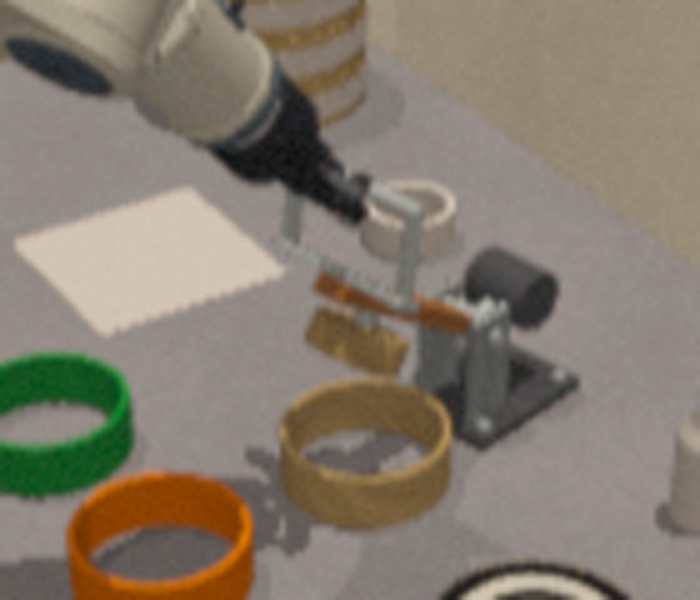

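The arm is rising with the bar at about (395,195) on the fingers, and the plug is clear of the hoop. I'll keep going past the balance point.

```bash
python3 - <<'E'
from h import *
from workcell import bot,hand,kinematics,get_obs,vision
import cv2
np.set_printoptions(precision=2,suppress=True)
d,n=tool(np.deg2rad(50));q=quat(d,-uy)
for t in(.8,1.0,1.15,1.3):
    bot.servo_line(bar(t)-.018*n+.006*d,velocity=.07)
    o=get_obs();print(t,o['position'],o['time_s'],o['wrist_force'])
def snap(i):
  for nme in("side","top"):
    f=vision.read_camera(nme)['frame'][:,:,::-1]
    c=f[130:250,250:390]
    cv2.imwrite(f"pics/{nme}{i}.png",cv2.resize(c,None,fx=5,fy=5,interpolation=cv2.INTER_CUBIC))
snap(3)
p=bar(1.3)-.018*n+.006*d
bot.servo_line(p-.09*d,velocity=.1)
bot.dwell(1.0)
snap(4);print(get_obs()['time_s'],get_obs()['position'])
E
```

```text
0.8 [ 0.55 -0.04  0.28] 8.425 [-0.4   0.79 -0.04]
1.0 [ 0.6  -0.03  0.29] 9.2167 [-0.39  0.1  -0.18]
1.15 [ 0.63 -0.02  0.3 ] 9.85 [-1.09 -0.05  0.54]
1.3 [ 0.66 -0.01  0.3 ] 10.4833 [ 1.68 -0.1   2.73]
12.7333 [ 0.6  -0.03  0.37]
```

View pics/side4.png

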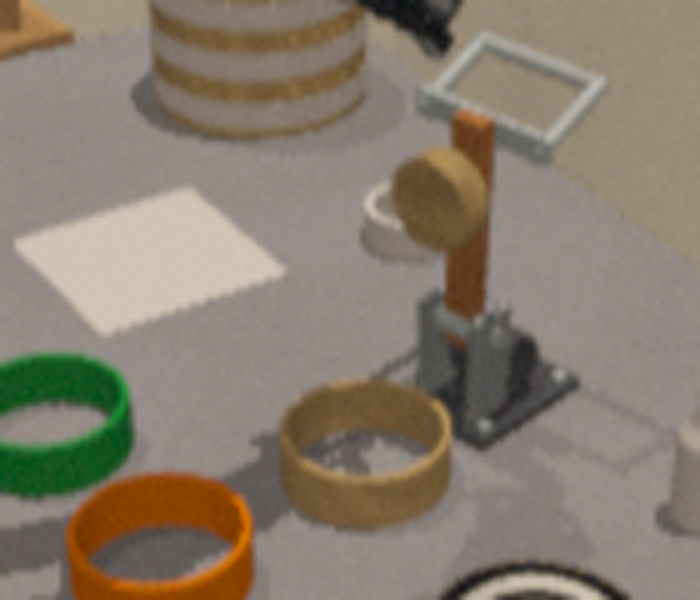

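View pics/top4.png

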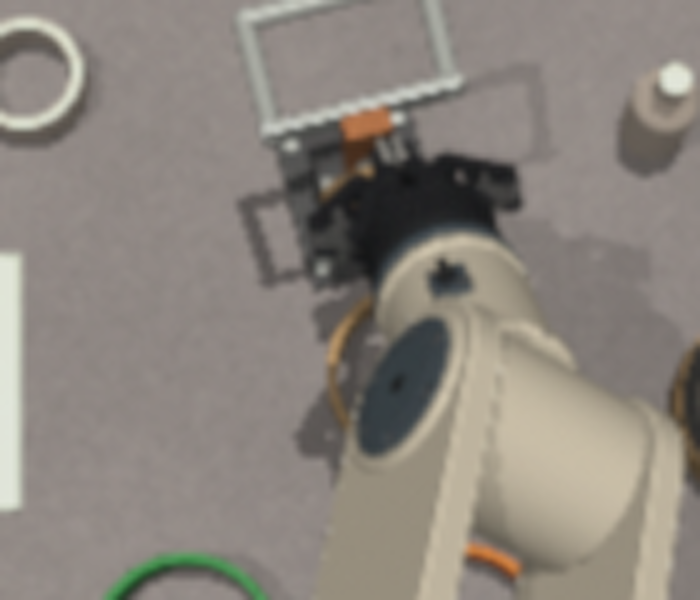

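The arm stands upright on its back stop, and the plug is well above the hoop. Next I'll back off and go vertical over the hoop.

```bash
python3 - <<'E'
from h import *
from workcell import bot,hand,kinematics,get_obs,vision
import cv2
print("hoop side",unproj(S,250+366/5,130+425/5,.05))
p=get_obs()['position']
bot.servo_line(p-.16*ux,velocity=.15)
q=quat(-Z,np.array([1,0,0.]))
bot.reach([.47,-.045,.22],q)
bot.servo_line([.518,-.045,.10],velocity=.12)
o=get_obs();print(o['position'],o['time_s'],o['joint_pos'],o['wrist_force'])
for nme in("side","top"):
    f=vision.read_camera(nme)['frame'][:,:,::-1]
    c=f[130:250,250:390]
    cv2.imwrite(f"pics/{nme}5.png",cv2.resize(c,None,fx=5,fy=5,interpolation=cv2.INTER_CUBIC))
E
```

```text
hoop side [ 0.53648451 -0.04689954  0.05      ]
[ 0.5182057  -0.04507073  0.10063147] 15.8333 [-8.96649235e-02  3.88186036e-01  1.97653019e+00  5.68630017e-05
  7.75914444e-01 -8.94994320e-02] [ 0.04201723 -0.24018115  0.29955845]
```

View pics/side5.png

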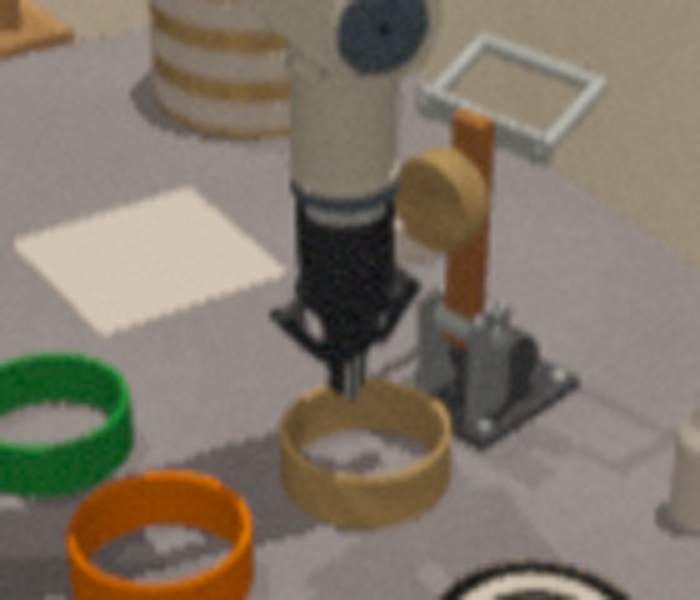

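View pics/top5.png

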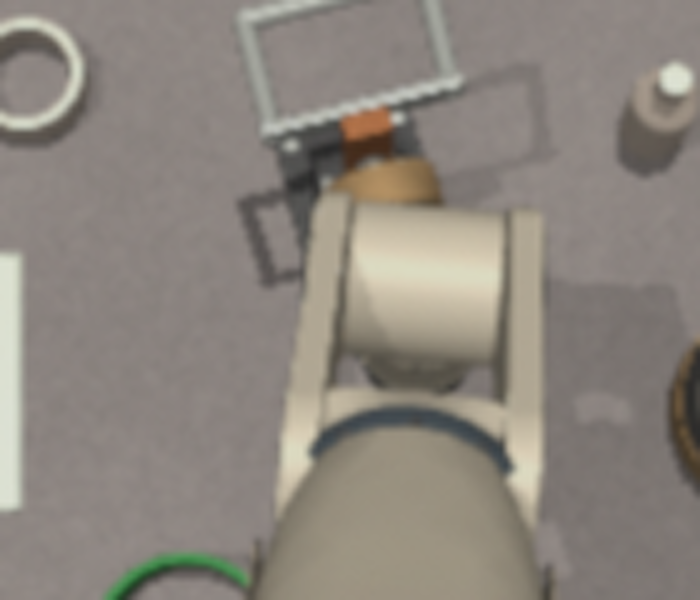

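Nothing is in the way. I'll enter the hoop on its robot side, nudge it about 12 mm away from the stand's plate, then drag it left.

```bash
python3 - <<'E'
from h import *
from workcell import bot,hand,kinematics,get_obs,vision
import cv2
np.set_printoptions(precision=3,suppress=True)
def go(p,v):
    bot.servo_line(p,velocity=v);o=get_obs();print(o['position'],o['time_s'],o['wrist_force'])
go([.500,-.045,.10],.1)
go([.500,-.045,.030],.08)
go([.468,-.047,.030],.05)
go([.480,-.03,.030],.05)
go([.490,.06,.030],.05)
for nme in("side","top"):
    f=vision.read_camera(nme)['frame'][:,:,::-1]
    c=f[130:250,250:390]
    cv2.imwrite(f"pics/{nme}6.png",cv2.resize(c,None,fx=5,fy=5,interpolation=cv2.INTER_CUBIC))
E
```

```text
[ 0.5   -0.045  0.1  ] 16.2667 [-0.507 -0.493 -0.412]
[ 0.5   -0.045  0.03 ] 17.2917 [ 0.104 -0.054 -0.19 ]
[ 0.468 -0.047  0.03 ] 18.0833 [-0.072 -0.721  0.29 ]
[ 0.48 -0.03  0.03] 18.65 [ 0.007  0.024 -0.776]
[0.49 0.06 0.03] 20.6083 [-0.118 -0.533 -0.298]
```

View pics/side6.png

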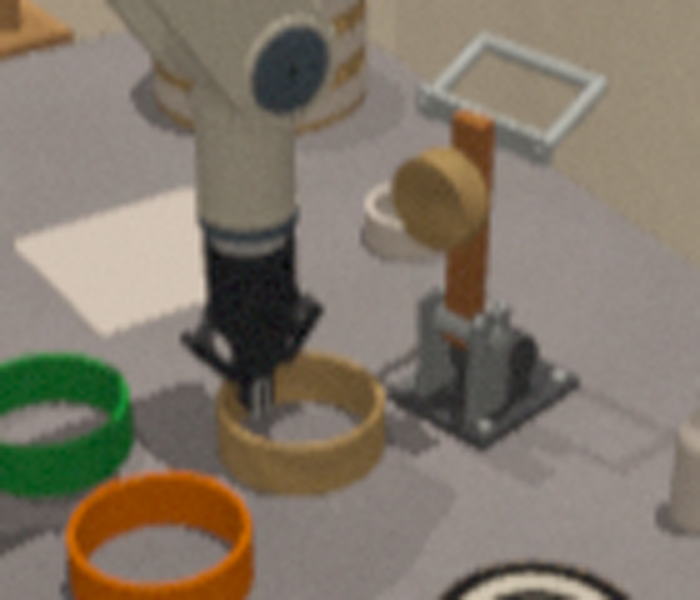

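The hoop follows flat and clears the plate. I'll continue to the sheet.

```bash
python3 - <<'E'
from h import *
from workcell import bot,hand,kinematics,get_obs,vision
import cv2
np.set_printoptions(precision=3,suppress=True)
print(unproj(S,250+302/5,130+397/5,.05))
def go(p,v):
    bot.servo_line(p,velocity=v);o=get_obs();print(o['position'],o['time_s'],o['wrist_force'])
go([.525,.20,.030],.06)
go([.530,.400,.030],.06)
go([.530,.365,.030],.06)
go([.530,.365,.14],.1)
go([.44,.10,.25],.2)
for nme in("side","top"):
    f=vision.read_camera(nme)['frame'][:,:,::-1]
    c=f[140:260,170:330] if nme=="top" else f[120:240,210:370]
    cv2.imwrite(f"pics/{nme}7.png",cv2.resize(c,None,fx=5,fy=5,interpolation=cv2.INTER_CUBIC))
E
```

```text
[0.512 0.014 0.05 ]
[0.525 0.2   0.03 ] 23.2667 [-0.826  0.022 -0.624]
[0.53 0.4  0.03] 26.75 [ 0.256 -1.457  0.741]
[0.53  0.365 0.03 ] 27.4833 [0.44  0.886 0.937]
[0.53  0.365 0.139] 28.7333 [-0.011  0.654 -0.392]
[0.44 0.1  0.25] 30.3833 [ 0.246 -0.377  0.171]
```

View pics/top7.png

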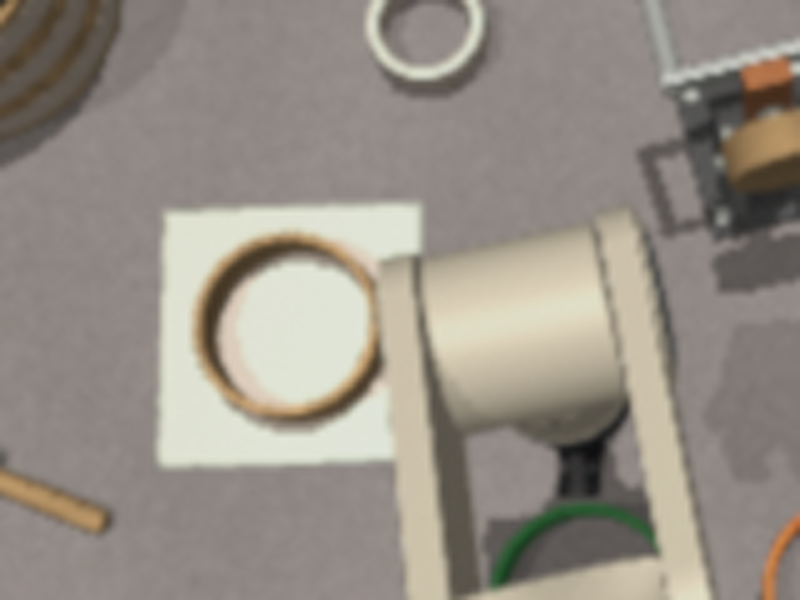

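View pics/side7.png

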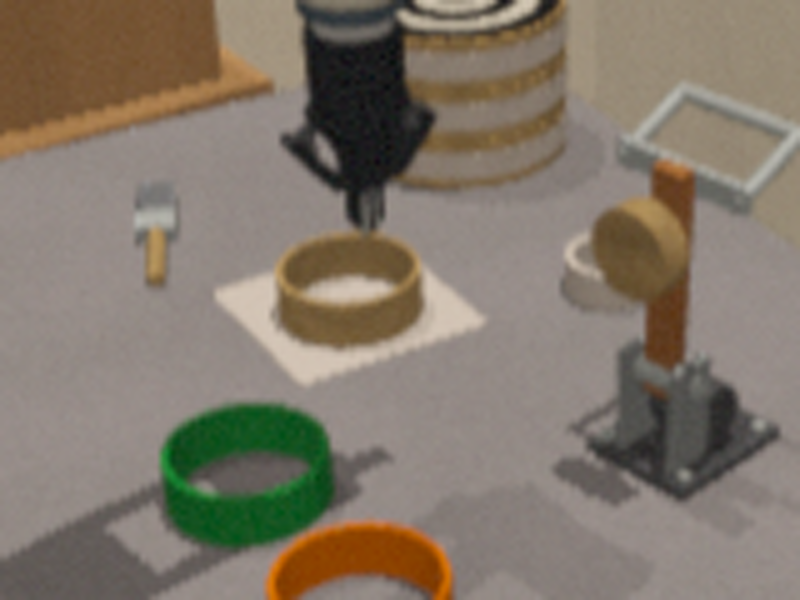

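```bash
python3 - <<'E'
from h import *
print(unproj(T,170+289/5,140+328/5,.05), unproj(S,210+350/5,120+268/5,.05))
c=np.array([unproj(T,170+x/5,140+y/5,0) for x,y in((165,210),(421,204),(421,462),(158,466))]);print(c.mean(0))
c=np.array([unproj(S,210+x/5,120+y/5,0) for x,y in((215,296),(486,321),(308,384))]);print(c, (c[0]+c[1])/2)
E
```

```text
[0.52593957 0.3419097  0.05      ] [0.53435673 0.34774534 0.05      ]
[0.52931543 0.35222305 0.        ]
[[0.43173527 0.44789201 0.        ]
 [0.63661008 0.26627517 0.        ]
 [0.44343845 0.25583476 0.        ]] [0.53417268 0.35708359 0.        ]
```

```bash
python3 - <<'E'
from h import *
for t in(1.4,1.6):
  for s in(.06,-.06): print(t,(proj(S,bar(t)+s*uy)-[210,120])*5)
from workcell import get_obs,hand_in
o=get_obs();print(o['wrist_force'],o['time_s'])
hand_in()
E
```

```text
1.4 [650.51369954  97.82543714]
1.4 [766.59107819 143.91741267]
1.6 [685.27168658  96.19056119]
1.6 [800.45786952 141.19738096]
[ 0.13641226 -0.50805909  0.31118763] 30.4833
the job is handed in; nothing more can be done
```

I raised the hold-down arm and slid the pale hoop onto the white sheet, then handed the job in at about 30.5 s of the 67 s allowed.

- **Raising the arm:** I pushed it up by the bail bar with the closed fingertips, past the balance point. In the last side picture it stands upright by itself. The bar's far corner is at about (688,90), where 1.6 rad predicts (685,96) and 1.4 rad predicts (651,98), so it is on its back stop.
- **Sliding the hoop:** I dragged it from inside with the closed fingertips. It stayed flat in every picture, and it now lies wholly on the sheet.
- **Final position:** The top view puts the hoop about 3 mm and 10 mm off the sheet's centre along its two axes. The side view gives about 0 mm and 9 mm. The limit is 34 mm. The two cameras differ by up to 8 mm on absolute positions, but they agree on this offset.
- **Contact:** The gripper was clear of everything at hand-in, and the wrist-force readings I took stayed under about 4 N.
- **Other objects:** The tape, the green ring and the orange ring look unmoved in the pictures, and the brush and the drum were not on the path. I did not measure the bystanders again before handing in.

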